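# Refit the filter and clip grille of the fume extractor

## Robot

A 6-joint arm with a two-finger parallel gripper is mounted at the origin on the work surface. World frame = base frame: x ahead of the robot, y to its left, z up, the work surface at z = 0. Lengths are in m, angles in rad, forces in N, time in s.
With the tool pointing down it reaches from about 0.375 to 0.9 m from the base axis. Payload 3.1 kg.
Tool frame: the origin (TCP) lies between the finger pads; the fingertips stand 8 mm ahead of it and the grasp point (between the pads) lies 11 mm behind it; z points along the fingers, y is the line along which they close (so a half turn about z gives the same grasp; the last joint's range is limited). The gripper opens to 85 mm and grips with 20 to 120 N. Pads are 22 mm wide; open, the fingers measure 114 mm over their backs; the gripper's body (76 mm by 85 mm) begins 54 mm behind the grasp point. The pads swing forward as they close: fully open they stand 13 mm farther back than shut.
Start: joints at [-1.313, 0.527, 1.433, -0, 1.181, -0.178], TCP at [0.264, -0.567, 0.239] pointing down, gripper open.
Joint ranges: [-3.08, 3.08], [-0.75, 2.2], [0.22, 2.44], [-1.43, 4.57], [0, 2.65], [-2.85, 2.85]. Speed limits (rad/s): [2.79, 2.79, 3.14, 3.14, 3.14, 3.14].

## Interface

Orientations are given as a unit quaternion [x, y, z, w].
In Python, from station import readout, cams, sign_off gives the robot as it stands.
- The arm moves only by the tool send_rows, never from a script. Its argument "commands" is text: rows parted by semicolons, each of 5 numbers parted by spaces: the finger opening in mm, from 0 to 85.4, then the shift along the tool's x, y, z each as a share of 0.02 m, from -1 to 1, then the turn about the tool's z as a share of 4 degrees, from -1 to 1. In form: grip dx dy dz spin; .... A call has 1 to 20 rows; each row shifts and turns the commanded pose from where the row before left it, along the tool's axes as they then stand; what a row does not reach is not made up. A row lasts 1/12 s, in which the tool goes at most 41.7 mm and 7.16 degrees, less where a joint would pass 70% of its speed; a pose out of reach is approached as far as the arm can. A call with a number of a shift or a turn outside -1 to 1 is refused whole. A call with a gripper value outside its range is refused whole. The fingers move at their own pace and stop on an object; "grip_force" is the grip in N (left out, the last holds). Time passes only in rows, so rows that do not move let the fingers close. It gives the time, the measured TCP pose, the force, the opening and the grip force at its end, in the units of the state.
- readout.sense(): the state, without advancing time (a new reading comes with each control period).
- cams.snapshot(name): name is "scene" or "top" or "wrist"; returns a dict with "pixels" (384x512x3 uint8, red, green, blue), "intrinsics" (3x3 intrinsics, pixels), "dist" ([k1, k2, p1, p2, k3] as OpenCV has them; the pictures are not rectified), "eye" and "rotation" of the camera in the world. Camera axes: x right, y down, z forward; pixel columns grow to the right and rows downward; lengths in m; the calibration is good to about 2 mm. A picture is of the moment at which its call begins. There is no depth.
- sign_off(): hands the job in; it is judged then, once.
The state is a dict: "t": time; "q": joint angles; "qd": joint speeds; "tau": joint torques, N m; "tcp_pos": TCP position; "tool_rot": TCP orientation; "force": force on the tool from outside, world axes, zero at the start; "ft_torque": the same for the moment, N m; "finger_gap": opening from 0.0 (shut) to 1.0 (fully open); "gripper_force": force on a finger pad.
Only numpy, scipy, OpenCV 4.12 (cv2) and the standard library are available. Lean on these libraries where they do the work, as an engineer would, in place of code of your own. Each camera call takes 0.05 s, during which the arm holds its last target. There are 200 camera calls.

## Task

The solder fume extractor lies on its back, open: lower the filter cartridge (do not drop it) over the two locating pins until it lies flush, then set the black grille over it and press it down until it snaps home under both side clips. Keep pressing the grille down firmly, with about a kilo's weight, and finish while still pressing. Leave the other things on the bench where they are.

Things in the scene. Friction and masses are not known exactly. Their poses are not given: they have to be found in the camera images.
- extractor: Fume extractor, a grey box 230 (x) x 200 (y) x 100 mm (z) lying on its back, fixed, intake face up. Origin: centre of its underside on the bench; x along its long side, z up. Its top face has a 100 x 96 mm opening with the fan. Round it stands a thin collar 10 mm high, outside 163 x 133 mm at its foot, inside 158 x 128 mm, leaning in 2 mm to its top.
- seat (a point): Centre of the extractor's top face, 100 mm above the bench, axes as the extractor's: where the origins of the filter and then of the grille belong, with their x axes along the extractor's x (either way round).
- pin_a (a point): Foot of a steel locating pin on the top face, 60 mm from seat along the extractor's +x; 7 mm thick, 22 mm high, its top 8 mm tapered to 3 mm.
- pin_b (a point): Foot of the other pin, alike, 60 mm from seat along -x.
- clip_l (a joint): Lean (rad) of the black spring clip amid the extractor's +y long side: 0 upright, at rest; grows outwards, about 0.1 as the grille's flange passes. 26 mm wide (x), 21 mm high above the top face; leaf at y = 80.5 to 83.5 mm with an inward hook: its sloped top leads in from y = 80 mm to the tip at y = 72.5 mm, 9 mm above the face; flat underside 6.8 mm above the face.
- clip_r (a joint): The same for the clip on the extractor's -y side (mirrored).
- filter: Filter cartridge: flat grey plate 146 (x) x 116 (y) x 12 mm with dark honeycomb fields, lying face up on the bench left or right of the extractor, 0.14 to 0.26 kg. Origin: centre of its underside; x along its long side. Two through holes 10 mm wide at x = +60 and -60 mm, y = 0.
- filter_rib (a point): Centre of the top of the filter's grip rib, 26 mm above its underside; the rib is 50 mm long (x), 12 mm wide (y) and stands 14 mm above the plate.
- grille: Clip-on grille: black slatted cap, open below, lying face up on the other side of the extractor, 0.12 to 0.2 kg. Origin: centre of its lower edge; x along its long side. Flange at the foot 182 (x) x 152 (y) x 5.5 mm; skirt 168 x 138 mm inside, fits over the collar; deck 29 to 32 mm above the lower edge, solid over 72 x 56 mm in the middle, so it clears the filter's rib.
- grille_rib (a point): Centre of the top of the grille's grip rib, 50 mm above its lower edge; the rib is 56 mm long (x), 14 mm wide (y), 18 mm above the deck. Pressed down over the clips, the push grows to 9 to 15 N with the lower edge 8 to 10 mm above the top face, then drops suddenly; some 7 mm lower the edge lands on the face and the hooks spring over the flange, 1 mm of play. It bears a hard push there.
- flux_jar: Closed amber glass jar of flux with a white cap, 52 mm across, 55 mm tall, standing far left or far right of the extractor; origin: centre of its underside.
- solder_spool: Steel-grey spool of solder wire, 58 mm across, 48 mm tall, standing on its flange far right or far left of the extractor; origin: centre of its underside.
- oil_bottle: Clear bottle of cutting oil with a black cap, 48 mm across, 110 mm tall, standing beyond the extractor; origin: centre of its underside.
- brush_pot: White pot with brushes, 72 mm across, 85 mm tall (the brushes reach 190 mm), standing beyond the extractor; origin: centre of its underside.
- glass_cutter: Brass pencil-shaped glass cutter, 140 mm long, 14 mm thick, lying on the bench in front of the extractor, to the right; origin: under its middle, x along it.
- running_pliers: Glass-running pliers with blue handles, 195 mm long, 60 mm wide, 15 mm tall, lying on the bench at the far left; origin: under the handles near the pivot, x along them to the jaws.
Not all that is in view belongs to the job. What is shaped like the grille but orange is not meant.

How it is judged:
On the way, in this order (a step that is already met when the one before it is completed fails the run):
1. the filter lies flush on the extractor's face, over both pins (z of filter in the frame of seat between -0.003 and 0.002 m and horizontal distance between filter and seat below 0.004 m and angle between the x axis of filter and the x axis of extractor, either way round below 0.06 rad and angle between filter's own z axis and vertical below 0.03 rad), for 0.2 s.
2. the grille is snapped home over the filter, both clips sprung back over its flange (all of step 1 and z of grille in the frame of seat between -0.003 and 0.002 m and horizontal distance between grille and seat below 0.006 m and angle between grille's own z axis and vertical below 0.025 rad and angle between the x axis of grille and the x axis of extractor, either way round below 0.06 rad and value of joint each of clip_l, clip_r below 0.05 rad), for 0.2 s.
At the end, for the whole second after the job is handed in: Filter over both pins, within 2 mm of the face (4 mm sideways, 0.06 rad). Grille within 2 mm of the face, level, within 6 mm and 0.06 rad, both clips back within 0.05 rad. Robot still pushing: over 3 N on the grille, which bears on the extractor with over 5 N (all of step 2 and contact force between grille and extractor above 5 N and contact force between any of the fingers, the arm and grille above 3 N); the arm keeps its last pose, push and grip.
It fails at once if a bystander is disturbed (moved over 30 mm) (distance of any of flux_jar, solder_spool, oil_bottle, brush_pot, glass_cutter, running_pliers from where it was at the start of the episode above 0.03 m).
It fails at once if the filter is dropped onto the pins (horizontal distance between filter and seat below 0.03 m and linear speed of filter above 0.6 m/s).
It also fails if it takes over 61 s, if anything falls off the work surface, if the arm or the gripper's body presses on something with over 40 N, if the wrist force passes 120 N, or if a joint passes its speed limit or range.

## Working session

There is one attempt and no reset: what is moved stays moved. The work goes in short steps, Python scripts to look and compute and a tool call to move; the robot and the scene stay as the last step left them, time stands still between calls to the robot, and variables do not carry over. Pictures are saved under pics/ and viewed, at most 10 in all, crops included, and the job is handed in when it is done.

Besides the shell and the picture viewer there is one more tool, called after "Request:" by a JSON object that holds its "api" and its "payload". send_rows: Moves the arm, as the interface text tells. Its arguments: {"type":"object","properties":{"commands":{"type":"string"},"grip_force":{"type":"number"}},"required":["commands"]}

```bash
mkdir -p pics; ls; cat > h.py <<'E'
import numpy as np, cv2, pickle
from station import readout, cams
def snap(name, tag):
    s=cams.snapshot(name); pickle.dump(s,open(f'pics/{tag}.pkl','wb'))
    cv2.imwrite(f'pics/{tag}.png', cv2.cvtColor(np.asarray(s['pixels']),cv2.COLOR_RGB2BGR)); return s
def load(tag): return pickle.load(open(f'pics/{tag}.pkl','rb'))
def ray(s,uv):
    p=cv2.undistortPoints(np.array([[uv]],float),np.array(s['intrinsics'],float),np.array(s['dist'],float))[0,0]
    d=np.array(s['rotation'])@np.array([p[0],p[1],1.]); return np.array(s['eye'],float),d/np.linalg.norm(d)
def plane(s,uv,z):
    e,d=ray(s,uv); return e+d*(z-e[2])/d[2]
def tri(pairs):
    A=np.zeros((3,3));b=np.zeros(3);R=[]
    for s,uv in pairs:
        e,d=ray(s,uv);M=np.eye(3)-np.outer(d,d);A+=M;b+=M@e;R.append((e,d))
    x=np.linalg.solve(A,b); return x,[float(np.linalg.norm(np.cross(x-e,d))) for e,d in R]
def proj(s,P):
    R=np.array(s['rotation']);t=-R.T@np.array(s['eye'])
    return cv2.projectPoints(np.array(P,float).reshape(-1,3),cv2.Rodrigues(R.T)[0],t,np.array(s['intrinsics'],float),np.array(s['dist'],float))[0][:,0]
E
python3 - <<'E'
from h import *
for n in('scene','top','wrist'):
    s=snap(n,n+'0'); print(n,np.round(s['eye'],3),np.round(s['rotation'],3).tolist(),np.round(s['intrinsics'],1).tolist())
a=[cv2.imread(f'pics/{n}0.png') for n in('scene','top')]
for n,i in zip(('scene','top'),a): cv2.imwrite(f'pics/{n}0b.png',cv2.resize(i,(800,600),interpolation=cv2.INTER_CUBIC))
st=readout.sense();print({k:np.round(v,3).tolist() for k,v in st.items()})
E
```

```text
pics
scene [ 1.51  -0.15   0.734] [0.669, 0.563, -0.306, -0.376] [[453.9, 0.0, 259.0], [0.0, 453.9, 196.8], [0.0, 0.0, 1.0]]
top [0.371 0.024 1.311] [-0.697, 0.714, -0.043, 0.044] [[457.0, 0.0, 253.8], [0.0, 457.0, 188.5], [0.0, 0.0, 1.0]]
wrist [ 0.328 -0.537  0.373] [0.835, -0.532, -0.077, 0.119] [[334.1, 0.0, 247.5], [0.0, 334.1, 185.8], [0.0, 0.0, 1.0]]
{'t': 0.15, 'q': [-1.313, 0.528, 1.434, -0.0, 1.181, -0.179], 'qd': [-0.002, -0.004, -0.002, 0.001, -0.0, -0.002], 'tau': [0.0, -44.274, -17.828, -0.0, 0.006, 0.0], 'tcp_pos': [0.264, -0.566, 0.239], 'tool_rot': [0.976, 0.216, -0.0, -0.001], 'force': [0.273, 1.066, 0.395], 'ft_torque': [-0.038, -0.016, 0.017], 'gripper_force': 0.0, 'finger_gap': 1.001}
```

```bash
python3 - <<'E'
t=open('h.py').read()
t=t.replace("def ray","from scipy.spatial.transform import Rotation as Ro\ndef rot(s): return Ro.from_quat(s['rotation']).as_matrix()\ndef ray").replace("np.array(s['rotation'])","rot(s)")
open('h.py','w').write(t)
E
python3 -c "
from h import *
for n in('scene0','top0','wrist0'): print(rot(load(n))[:,2])"
```

```text
[-0.83321293  0.15840929 -0.52977609]
[ 1.22422660e-01  4.69557114e-04 -9.92477945e-01]
[-0.25527986 -0.11568189 -0.95992182]
```

View pics/top0b.png

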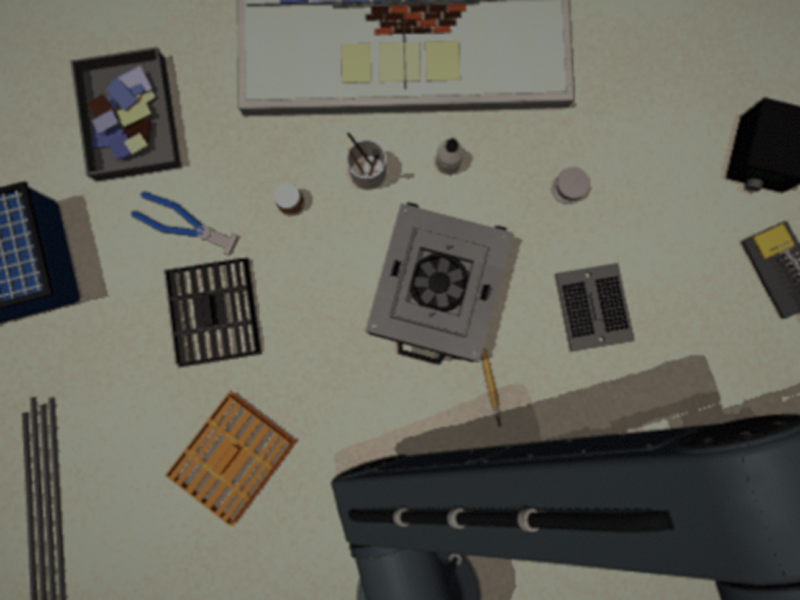

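View pics/scene0b.png

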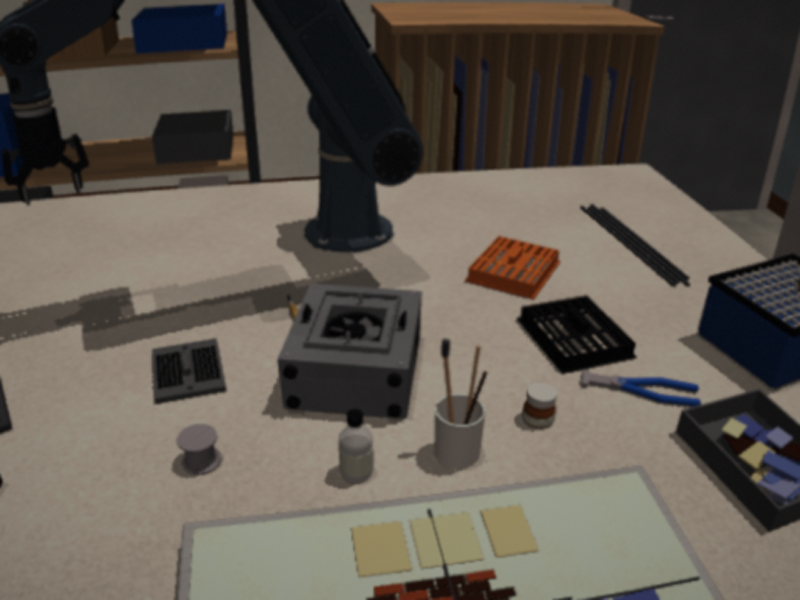

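The top view shows the extractor centred near (440,282)/800 with its clips at (396,268) and (486,292). The filter is at (594,306) and the black grille at (213,312). The scene view agrees: filter at (188,370), grille at (577,333). Next I'll work out coarse positions.

```bash
python3 - <<'E'
from h import *
k=512/800
T=load('top0');S=load('scene0')
u=lambda x,y:((x+.5)*k-.5,(y+.5)*k-.5)
for n,a,z in [('filt hole1',(587,268),.012),('filt hole2',(601,342),.012),('rib',(594,306),.026),('gr c1',(165,268),.005),('c2',(247,260),.005),('c3',(262,352),.005),('c4',(178,364),.005),('clipL',(396,268),.115),('clipR',(486,292),.115),('pinA',(448,246),.12),('pinB',(433,315),.12),('jar',(288,195),.05),('spool',(573,183),.048),('oil',(450,150),.1),('pot',(367,163),.08),('cut1',(487,350),.01),('cut2',(499,420),.01)]:
    print(n,np.round(plane(T,u(*a),z),3))
print(tri([(T,u(594,306)),(S,u(188,370))]),tri([(T,u(213,312)),(S,u(577,333))]))
st=readout.sense(); print(Ro.from_quat(st['tool_rot']).as_matrix().round(3))
s=load('wrist0'); R=Ro.from_quat(st['tool_rot']).as_matrix(); print('cam in tool',R.T@(np.array(s['eye'])-st['tcp_pos']),(R.T@rot(s)).round(3))
E
```

```text
filt hole1 [ 0.572 -0.325  0.012]
filt hole2 [ 0.436 -0.343  0.012]
rib [ 0.501 -0.33   0.026]
gr c1 [0.593 0.451 0.005]
c2 [0.604 0.3   0.005]
c3 [0.433 0.273 0.005]
c4 [0.416 0.425 0.005]
clipL [0.565 0.025 0.115]
clipR [ 0.52  -0.126  0.115]
pinA [ 0.599 -0.064  0.12 ]
pinB [ 0.483 -0.035  0.12 ]
jar [0.714 0.217 0.05 ]
spool [ 0.723 -0.299  0.048]
oil [ 0.773 -0.075  0.1  ]
pot [0.76  0.072 0.08 ]
cut1 [ 0.427 -0.137  0.01 ]
cut2 [ 0.301 -0.153  0.01 ]
(array([ 0.5028455 , -0.33572361,  0.00500197]), [0.0003133026165054577, 0.00031330261650569546]) (array([0.50885579, 0.36244849, 0.01073715]), [0.0016681149089072663, 0.0016681149089073058])
[[ 0.907  0.422 -0.   ]
 [ 0.422 -0.907  0.002]
 [ 0.    -0.002 -1.   ]]
cam in tool [ 0.07077383  0.0002112  -0.13404466] [[-0.    -0.96  -0.281]
 [ 1.     0.    -0.001]
 [ 0.001 -0.281  0.96 ]]
```

Request:
{"api": "send_rows", "payload": {"commands": "85 0 0 0 .875;85 0 0 0 .875;85 0 0 0 .875;85 0 0 0 .875;85 0 0 0 .875;85 .95 -.71 .1 0;85 .95 -.71 .1 0;85 .95 -.71 .1 0;85 .95 -.71 .1 0;85 .95 -.71 .1 0;85 .95 -.71 .1 0;85 .95 -.71 .1 0;85 .95 -.71 .1 0;85 .95 -.71 .1 0;85 .95 -.71 .1 0;85 .95 -.71 .1 0;85 .95 -.71 .1 0;85 .95 -.71 .1 0;85 .95 -.71 .1 0;85 0 0 0 0", "grip_force": 60}}

```text
t: 1.82
tcp_pos: [0.5039, -0.3313, 0.2106]
tool_rot: [0.998, 0.067, 0.0, -0.001]
force: [-1.3, 0.6, -0.4]
finger_gap: 0.992
gripper_force: 0.0
```

```bash
python3 - <<'E'
from h import *
s=snap('wrist','w1'); st=readout.sense(); R=Ro.from_quat(st['tool_rot']).as_matrix(); print(np.round(st['tcp_pos'],4),R.round(4).tolist(),st['force'])
i=cv2.imread('pics/w1.png'); cv2.imwrite('pics/w1b.png',cv2.resize(i,(800,600),interpolation=cv2.INTER_CUBIC))
print(proj(s,[[.572,-.325,.012],[.436,-.343,.012],[.501,-.33,.026]])*1.5625)
E
```

```text
[ 0.5027 -0.3329  0.2107] [[0.9911, 0.1335, -0.0007], [0.1335, -0.9911, 0.001], [-0.0006, -0.0011, -1.0]] [-0.13812635 -0.05668812 -0.63941143]
[[391.90600462 142.98988032]
 [390.92599699 349.60003539]
 [384.55028868 260.25123882]]
```

View pics/w1b.png

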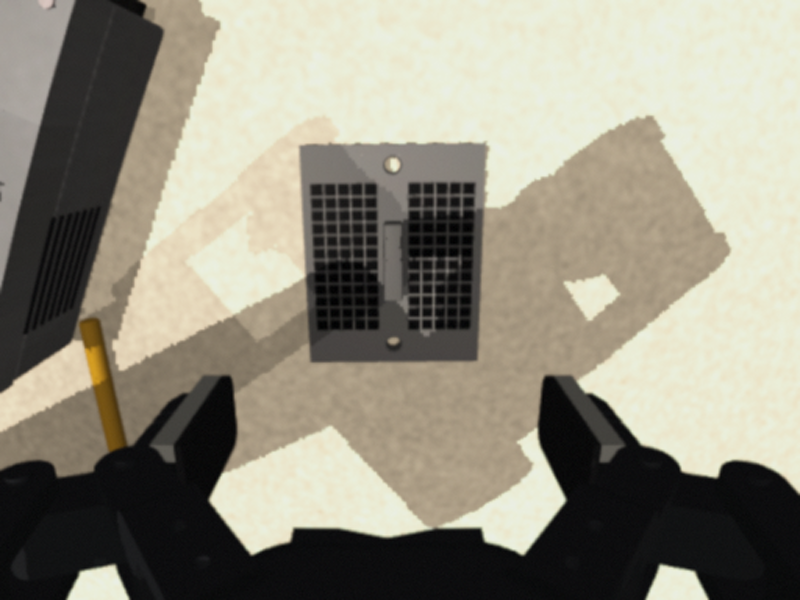

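Wrist view: the filter's holes are at (392,164) and (393,342) in 800 px, the plate corners at (301,146), (487,143), (478,360) and (310,362), and the rib is centred near (393,262).

```bash
cat >> h.py <<'E'
k=.64
u=lambda x,y:((x+.5)*k-.5,(y+.5)*k-.5)
def fitrect(s,pts,model,z,x0=None):
    "pose (x,y,yaw) of a planar model at height z"
    from scipy.optimize import least_squares
    W=np.array([plane(s,u(*p),z)[:2] for p in pts]);m=np.array(model,float)
    f=lambda q:((m@np.array([[np.cos(q[2]),np.sin(q[2])],[-np.sin(q[2]),np.cos(q[2])]])+q[:2])-W).ravel()
    r=least_squares(f,[*W.mean(0),0 if x0 is None else x0]);return r.x,r.fun.reshape(-1,2).round(4).tolist()
E
python3 - <<'E'
from h import *
s=load('w1')
m=[[.073,.058],[.073,-.058],[-.073,-.058],[-.073,.058]]
p=[(301,146),(487,143),(478,360),(310,362)]
for z in(0,.006,.012): print(z,fitrect(s,p,m,z))
a,b=[plane(s,u(*q),.012) for q in((392,164),(393,342))];print(a,b,(a+b)/2,np.arctan2(*(a-b)[1::-1]),np.linalg.norm(a-b))
a,b=[plane(s,u(*q),.026) for q in((393,223),(393,301))];print(a,b,(a+b)/2,np.arctan2(*(a-b)[1::-1]),np.linalg.norm(a-b))
E
```

```text
0 (array([ 0.49709058, -0.33657784,  0.14191486]), [[-0.0015, -0.0015], [-0.0029, 0.0016], [0.0015, 0.0023], [0.0029, -0.0023]])
0.006 (array([ 0.49843137, -0.33633169,  0.14191526]), [[-0.0003, -0.0003], [-0.0015, 0.0007], [0.0004, 0.0011], [0.0014, -0.0015]])
0.012 (array([ 0.49977216, -0.33608554,  0.14191497]), [[0.0008, 0.0009], [-0.0, -0.0001], [-0.0008, -0.0002], [-0.0, -0.0006]])
[ 0.55953245 -0.32659107  0.012     ] [ 0.44193324 -0.343425    0.012     ] [ 0.50073284 -0.33500803  0.012     ] 0.14218070158287227 0.11879796147757554
[ 0.52508639 -0.33184227  0.026     ] [ 0.47539835 -0.33869056  0.026     ] [ 0.50024237 -0.33526642  0.026     ] 0.1369628036658112 0.05015775561717915
```

Request:
{"api": "send_rows", "payload": {"commands": "85 .13 -.96 -.32 0;85 .13 -.96 -.32 0;85 .13 -.96 -.32 0;85 .13 -.96 -.32 0;85 .13 -.96 -.32 0;85 .13 -.96 -.32 0;85 .13 -.96 -.32 0;85 .13 -.96 -.32 0;85 .13 -.96 -.32 0;85 .13 -.96 -.32 0;85 .13 -.96 -.32 0;85 0 0 0 0;85 0 0 0 0"}}

```text
t: 2.95
tcp_pos: [0.502, -0.1206, 0.2827]
tool_rot: [0.998, 0.066, 0.0, 0.0]
force: [-0.3, 0.2, 0.0]
finger_gap: 0.996
gripper_force: 0.0
```

```bash
python3 - <<'E'
from h import *
s=snap('wrist','w2')
E
```

Request:
{"api": "send_rows", "payload": {"commands": "85 .56 -.93 0 0;85 .56 -.93 0 0;85 .56 -.93 0 0;85 .56 -.93 0 0;85 .56 -.93 0 0;85 .56 -.93 0 0;85 .56 -.93 0 0;85 0 0 0 0;85 0 0 0 0"}}

```text
t: 3.75
tcp_pos: [0.5634, 0.0173, 0.2812]
tool_rot: [0.998, 0.066, -0.001, 0.0]
force: [-0.3, -0.5, -1.1]
finger_gap: 0.997
gripper_force: 0.0
```

```bash
python3 - <<'E'
from h import *
s=snap('wrist','w3')
c=np.array([.542,-.05,.1]);o=[]
for n in('w2','w3'):
    s=load(n);a,b=proj(s,c)[0].astype(int);i=cv2.imread(f'pics/{n}.png');print(n,a,b,s['eye'])
    a=min(max(a,110),402);b=min(max(b,125),259); print('crop',a-110,b-125)
    o.append(cv2.resize(i[b-125:b+125,a-110:a+110],None,fx=1.8,fy=1.8,interpolation=cv2.INTER_CUBIC))
o=np.hstack(o);cv2.imwrite('pics/ex.png',o);print(o.shape)
E
```

```text
w2 177 113 [ 0.57212325 -0.11145647  0.41689869]
crop 67 0
w3 311 193 [0.6338531  0.02636219 0.4152616 ]
crop 201 68
(450, 792, 3)
```

View pics/ex.png

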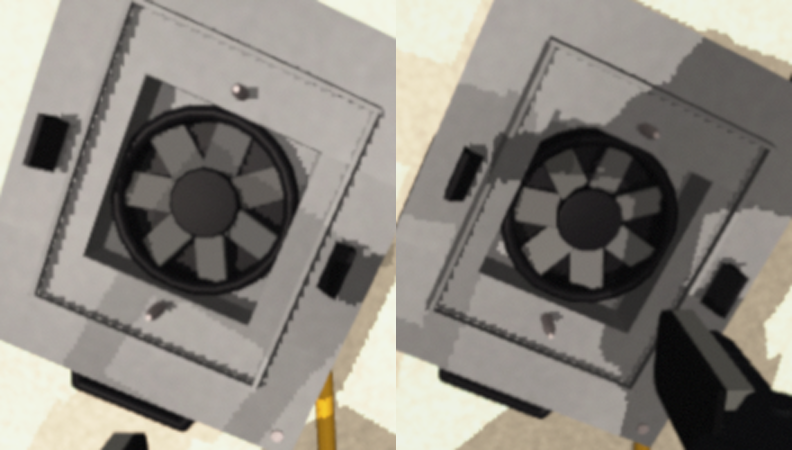

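Both views show the collar rectangle, the two pins and the clips. In crop px:
- **w2:** collar corners (132,4), (382,108), (256,384), (38,294); pin tips (234,88), (150,316).
- **w3:** collar corners (550,38), (770,148), (632,385), (430,308); pin tips (657,137), (552,335).

```bash
python3 - <<'E'
from h import *
from scipy.optimize import least_squares
M=np.array([[.0795,.0645,.01],[.0795,-.0645,.01],[-.0795,-.0645,.01],[-.0795,.0645,.01],[.06,0,.022],[-.06,0,.022]])
D={'w2':((67,0,0),[(132,4),(382,108),(256,384),(38,294),(234,88),(150,316)]),'w3':((201,68,396),[(550,38),(770,148),(632,385),(430,308),(657,137),(552,335)])}
O={n:np.array([(((x-c[2])+.5)/1.8-.5+c[0],(y+.5)/1.8-.5+c[1]) for x,y in p]) for n,(c,p) in D.items()}
def W(q):
    c,s=np.cos(q[3]),np.sin(q[3]);return M@np.array([[c,s,0],[-s,c,0],[0,0,1]])+q[:3]
def f(q,ns=('w2','w3')): return np.concatenate([(proj(load(n),W(q))-O[n]).ravel() for n in ns])
for ns in (('w2','w3'),('w2',),('w3',)):
    r=least_squares(f,[.54,-.05,.1,-.27],args=(ns,),loss='soft_l1');print(ns,r.x.round(4));
    if len(ns)==2: print(f(r.x).reshape(2,-1,2).round(1).tolist())
for j,n in((4,'pinA'),(5,'pinB')):
    print(n,tri([(load(v),O[v][j]) for v in D]))
print({k:np.round(v,4).tolist() for k,v in readout.sense().items() if k in('tcp_pos','tool_rot','t')})
E
```

```text
('w2', 'w3') [ 0.5418 -0.0495  0.0948 -0.282 ]
[[[-0.0, -3.1], [-2.8, 0.4], [0.0, 1.1], [-1.3, 0.7], [1.8, 0.5], [1.3, -0.6]], [[1.2, 2.3], [0.2, -1.4], [-0.1, 1.2], [0.6, 0.4], [-1.7, -2.2], [-0.5, -2.0]]]
('w2',) [ 0.5417 -0.0489  0.0923 -0.2781]
('w3',) [ 0.5416 -0.0495  0.0956 -0.2854]
pinA (array([ 0.5988183 , -0.06573383,  0.12451863]), [0.00019077347980319388, 0.00019077347980311273])
pinB (array([ 0.48469742, -0.03280918,  0.12150058]), [0.00022252620955774184, 0.00022252620955763225])
{'t': 3.8, 'tcp_pos': [0.5632, 0.0167, 0.2812], 'tool_rot': [0.9979, 0.065, -0.0006, 0.0003]}
```

Fit and triangulation agree: seat at (0.5418, -0.0494), yaw -0.281, pin tips 0.122 high. I'm going back to the filter and taking a second, closer look on the way down.

Request:
{"api": "send_rows", "payload": {"commands": "85 -.31 .94 0 -.17;85 -.31 .94 0 0;85 -.31 .94 0 0;85 -.31 .94 0 0;85 -.31 .94 0 0;85 -.31 .94 0 0;85 -.31 .94 0 0;85 -.31 .94 0 0;85 -.31 .94 0 0;85 -.31 .94 0 0;85 -.31 .94 0 0;85 -.31 .94 1 0;85 -.31 .94 1 0;85 -.31 .94 1 0;85 -.31 .94 1 0;85 -.31 .94 1 0;85 -.31 .94 1 0;85 -.31 .94 1 0;85 0 0 0 0;85 0 0 0 0"}}

```text
t: 5.47
tcp_pos: [0.4987, -0.3345, 0.1404]
tool_rot: [0.998, 0.069, -0.001, -0.001]
force: [-0.4, -0.0, 0.7]
finger_gap: 0.993
gripper_force: 0.0
```

```bash
python3 - <<'E'
from h import *
s=snap('wrist','w4'); st=readout.sense(); R=Ro.from_quat(st['tool_rot']).as_matrix(); print(np.round(st['tcp_pos'],4),np.arctan2(R[1,0],R[0,0]))
i=cv2.imread('pics/w4.png'); cv2.imwrite('pics/w4b.png',cv2.resize(i,(800,600),interpolation=cv2.INTER_CUBIC))
E
```

```text
[ 0.4996 -0.3339  0.1415] 0.13978153393361475
```

View pics/w4b.png

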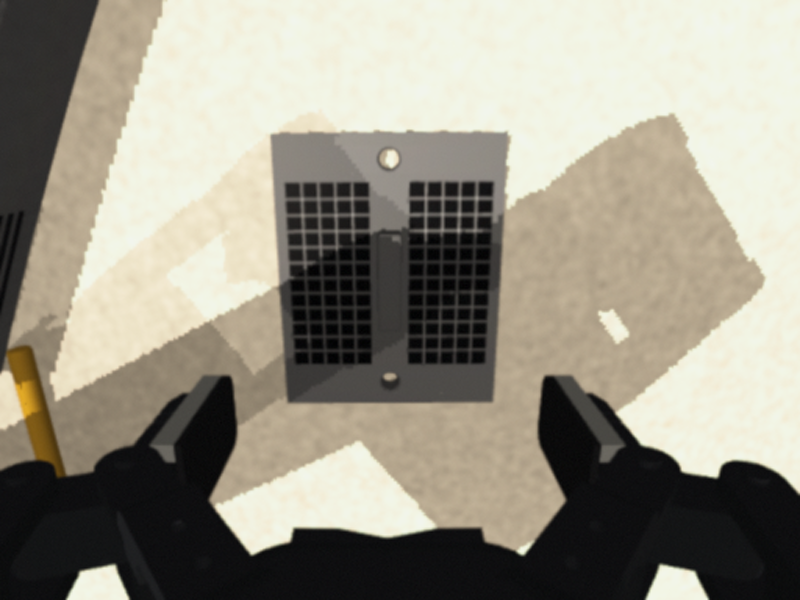

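Closer view: the holes are at (388,158) and (390,380), the corners at (271,134), (508,132), (494,402) and (288,402), and the rib top runs from (390,234) to (390,332).

```bash
python3 - <<'E'
from h import *
a,b=load('w1'),load('w4')
for n,p,q in [('hole+',(392,164),(388,158)),('hole-',(393,342),(390,380)),('c1',(301,146),(271,134)),('c2',(487,143),(508,132)),('c3',(478,360),(494,402)),('c4',(310,362),(288,402)),('rib+',(393,223),(390,234)),('rib-',(393,301),(390,332))]:
    x,e=tri([(a,u(*p)),(b,u(*q))]);print(n,x.round(4),np.round(e,4))
m=[[.073,.058],[.073,-.058],[-.073,-.058],[-.073,.058]]
print(fitrect(b,[(271,134),(508,132),(494,402),(288,402)],m,.012))
h=[plane(b,u(*q),.012) for q in((388,158),(390,380))];print(h,(h[0]+h[1])/2,np.arctan2(*(h[0]-h[1])[1::-1]))
E
```

```text
hole+ [ 0.5604 -0.3263  0.0323] [0. 0.]
hole- [ 0.4436 -0.3434  0.0162] [0.0002 0.0002]
c1 [ 0.5636 -0.2718  0.0282] [0.0001 0.0001]
c2 [ 0.5806 -0.3856 -0.0026] [0.0002 0.0002]
c3 [ 0.4384 -0.4025  0.0166] [0. 0.]
c4 [ 0.4162 -0.2879  0.0054] [0.0002 0.0002]
rib+ [ 0.5262 -0.3318  0.0332] [0.0002 0.0002]
rib- [ 0.4772 -0.3386  0.0317] [0.0002 0.0002]
(array([ 0.49985946, -0.3358714 ,  0.14436254]), [[0.0004, 0.0004], [0.0003, -0.0004], [-0.0, 0.0001], [-0.0006, -0.0]])
[array([ 0.55960798, -0.32635792,  0.012     ]), array([ 0.44159293, -0.3439263 ,  0.012     ])] [ 0.50060045 -0.33514211  0.012     ] 0.14778036385152224
```

Request:
{"api": "send_rows", "payload": {"commands": "85 0 .08 .5 -.06;85 0 0 1 0;85 0 0 1 0;85 0 0 1 0;85 0 0 1 0;85 0 0 .8 0;85 0 0 .4 0;85 0 0 .2 0;85 0 0 .1 0;85 0 0 0 0", "grip_force": 80}}

```text
t: 6.35
tcp_pos: [0.5014, -0.3348, 0.0223]
tool_rot: [0.997, 0.073, 0.0, 0.0]
force: [0.5, 0.2, -0.3]
finger_gap: 0.996
gripper_force: 0.0
```

Request:
{"api": "send_rows", "payload": {"commands": "40 0 0 0 0;20 0 0 0 0;0 0 0 0 0;0 0 0 0 0;0 0 0 0 0;0 0 0 0 0;0 0 0 0 0;0 0 0 0 0"}}

```text
t: 7.02
tcp_pos: [0.5011, -0.335, 0.0222]
tool_rot: [0.997, 0.073, 0.0, 0.0]
force: [-1.2, -0.2, 5.1]
finger_gap: 0.114
gripper_force: 80.7
```

Request:
{"api": "send_rows", "payload": {"commands": "0 0 0 -.2 0;0 0 0 -.5 0;0 0 0 -.9 0;0 0 0 -1 0;0 0 0 -1 0;0 0 0 -1 0;0 0 0 -1 0;0 0 0 -1 0;0 0 0 -1 0;0 0 0 -1 0;0 0 0 -.8 0;0 0 0 -.4 0;0 0 0 -.2 0;0 0 0 0 0;0 0 0 0 0"}}

```text
t: 8.27
tcp_pos: [0.5005, -0.3343, 0.221]
tool_rot: [0.997, 0.073, -0.001, -0.001]
force: [0.0, 0.5, -1.4]
finger_gap: 0.112
gripper_force: 80.1
```

Request:
{"api": "send_rows", "payload": {"commands": "0 .13 -.43 0 0;0 .26 -.86 0 0;0 .26 -.86 0 0;0 .26 -.86 0 0;0 .26 -.86 0 0;0 .26 -.86 0 0;0 .26 -.86 0 0;0 .26 -.86 0 0;0 .26 -.86 0 0;0 .26 -.86 0 0;0 .26 -.86 0 0;0 .26 -.86 0 0;0 .26 -.86 0 0;0 .26 -.86 0 0;0 .26 -.86 0 0;0 .26 -.86 0 0;0 .13 -.43 0 0;0 0 0 0 0"}}

```text
t: 9.77
tcp_pos: [0.5423, -0.0481, 0.2208]
tool_rot: [0.997, 0.074, -0.001, -0.001]
force: [-0.5, -0.9, -1.5]
finger_gap: 0.119
gripper_force: 80.1
```

Request:
{"api": "send_rows", "payload": {"commands": "0 0 0 0 .5;0 0 0 0 .8;0 0 0 0 .8;0 0 0 0 .8;0 0 0 0 .8;0 0 0 0 .8;0 0 0 0 .8;0 0 0 0 .6;0 0 0 0 .22;0 0 0 0 0;0 0 0 0 0;0 0 0 0 0"}}

```text
t: 10.77
tcp_pos: [0.543, -0.0507, 0.2216]
tool_rot: [0.99, -0.14, -0.0, 0.0]
force: [-1.8, 0.2, -1.8]
finger_gap: 0.114
gripper_force: 80.0
```

```bash
cat >> h.py <<'E'
def go(x,y,yaw):
    "steps (units of a row) to bring TCP to x,y,yaw, shift first along present axes"
    P=[readout.sense() for _ in range(1)][0];R=Ro.from_quat(P['tool_rot']).as_matrix();w=np.arctan2(R[1,0],R[0,0])
    d=R.T@(np.array([x,y,0])-P['tcp_pos']);print('t',round(P['t'],2),'tcp',np.round(P['tcp_pos'],4),'yaw',round(w,4),'tilt',R[:2,2].round(4),'gap',round(P['finger_gap'],3),'dx,dy/20mm',(d[:2]/.02).round(3),'spin/4deg',round(-np.degrees(yaw-w)/4,3))
E
python3 - <<'E'
from h import *
go(.5426,-.0496,-.281)
s=snap('wrist','w5');i=cv2.imread('pics/w5.png'); cv2.imwrite('pics/w5b.png',cv2.resize(i,(800,600),interpolation=cv2.INTER_CUBIC))
E
```

```text
t 10.77 tcp [ 0.543  -0.0507  0.2216] yaw -0.2805 tilt [-0.0003 -0.0001] gap 0.114 dx,dy/20mm [-0.033 -0.047] spin/4deg 0.007
```

View pics/w5b.png

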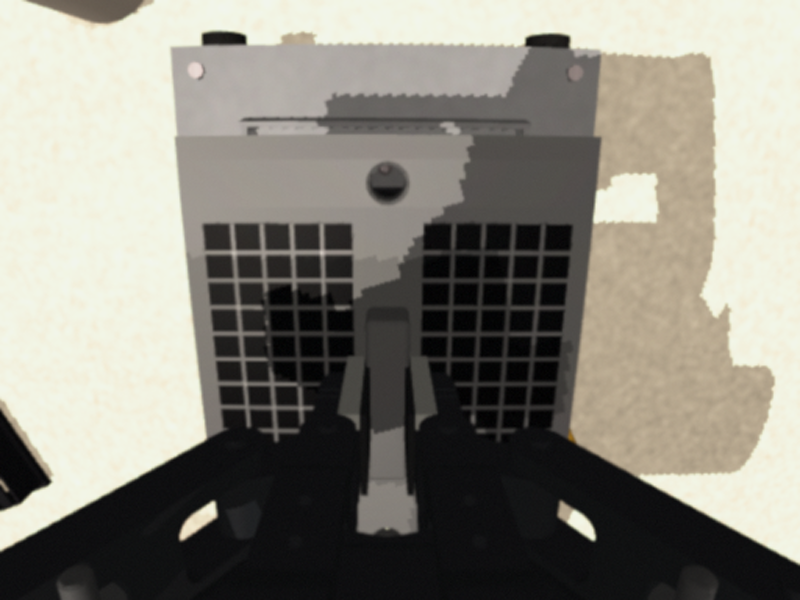

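The held filter is level and parallel to the extractor's edge. The hole is at (388,182), with the pin tip visible through it at (384,170). The collar ends are at (243,120) and (528,120).

```bash
python3 - <<'E'
from h import *
s=load('w5');c,sn=np.cos(-.281),np.sin(-.281);A=np.array([[c,sn],[-sn,c]])
seat=np.array([.5418,-.0494])
for n,p,z in [('hole',(388,182),.2114),('fc1',(176,137),.2114),('fc2',(601,137),.2114),('pin tip',(384,170),.122),('col1',(243,120),.11),('col2',(528,120),.11),('scr1',(195,70),.1),('scr2',(575,72),.1)]:
    print(n,(A@(plane(s,u(*p),z)[:2]-seat)).round(4),'rel TCP',(A@(plane(s,u(*p),z)[:2]-[.543,-.0507])).round(4))
E
```

```text
hole [ 0.0611 -0.0014] rel TCP [ 0.0595 -0.0005]
fc1 [0.0735 0.0559] rel TCP [0.072  0.0568]
fc2 [ 0.0735 -0.059 ] rel TCP [ 0.072  -0.0581]
pin tip [0.0592 0.0001] rel TCP [0.0576 0.001 ]
col1 [0.0812 0.0641] rel TCP [0.0796 0.065 ]
col2 [ 0.0812 -0.0652] rel TCP [ 0.0797 -0.0642]
scr1 [0.1044 0.088 ] rel TCP [0.1029 0.0889]
scr2 [ 0.1035 -0.0886] rel TCP [ 0.102  -0.0877]
```

Request:
{"api": "send_rows", "payload": {"commands": "0 -.04 -.055 .3 0;0 0 0 .7 0;0 0 0 .8 0;0 0 0 .8 0;0 0 0 .5 0;0 0 0 .3 0;0 0 0 .2 0;0 0 0 .2 0;0 0 0 .2 0;0 0 0 .2 0"}}

```text
t: 11.65
tcp_pos: [0.5432, -0.0493, 0.1379]
tool_rot: [0.99, -0.14, 0.001, 0.0]
force: [-0.1, -0.4, -1.1]
finger_gap: 0.116
gripper_force: 80.0
```

```bash
python3 - <<'E'
from h import *
go(.5424,-.0493,-.281)
print(readout.sense()['force'])
E
```

```text
t 11.65 tcp [ 0.5432 -0.0493  0.1379] yaw -0.2808 tilt [ 0.0014 -0.0004] gap 0.116 dx,dy/20mm [-0.045  0.012] spin/4deg 0.003
[-0.13821507 -0.35285602 -1.05810296]
```

Request:
{"api": "send_rows", "payload": {"commands": "0 0 0 .15 0;0 0 0 .15 0;0 0 0 .15 0;0 0 0 .1 0;0 0 0 0 0"}}

```text
t: 12.07
tcp_pos: [0.5424, -0.049, 0.1263]
tool_rot: [0.99, -0.14, -0.0, -0.0]
force: [1.1, 0.9, -1.4]
finger_gap: 0.112
gripper_force: 80.0
```

Request:
{"api": "send_rows", "payload": {"commands": "0 0 0 .08 0;0 0 0 .08 0;0 0 0 .06 0;0 0 0 .04 0;0 0 0 0 0"}}

```text
t: 12.48
tcp_pos: [0.5427, -0.0491, 0.1222]
tool_rot: [0.99, -0.14, 0.0, 0.0]
force: [-1.4, 0.3, 3.2]
finger_gap: 0.109
gripper_force: 80.7
```

Request:
{"api": "send_rows", "payload": {"commands": "0 0 0 .04 0;0 0 0 0 0;20 0 0 0 0;50 0 0 0 0;60 0 0 0 0;60 0 0 0 0;60 0 0 0 0"}}

```text
t: 13.07
tcp_pos: [0.5426, -0.0491, 0.1205]
tool_rot: [0.99, -0.14, -0.0, -0.0]
force: [-0.8, 0.2, -0.1]
finger_gap: 0.704
gripper_force: 0.0
```

Request:
{"api": "send_rows", "payload": {"commands": "60 0 0 -.2 0;60 0 0 -.6 0;60 0 0 -1 0;60 0 0 -1 0;60 0 0 -1 0;60 0 0 -1 0;60 0 0 -1 0;60 0 0 -1 0;60 0 0 -1 0;60 0 0 -.4 0;60 0 0 0 0;60 0 0 0 0"}}

```text
t: 14.07
tcp_pos: [0.5424, -0.049, 0.2845]
tool_rot: [0.99, -0.14, -0.0, -0.0]
force: [0.4, 0.4, -0.3]
finger_gap: 0.702
gripper_force: 0.0
```

```bash
python3 - <<'E'
from h import *
go(.505,.363,.15)
s=snap('wrist','w6');i=cv2.imread('pics/w6.png'); cv2.imwrite('pics/w6b.png',cv2.resize(i,(800,600),interpolation=cv2.INTER_CUBIC))
E
```

```text
t 14.07 tcp [ 0.5424 -0.049   0.2845] yaw -0.2808 tilt [-0.  0.] gap 0.702 dx,dy/20mm [ -7.506 -19.276] spin/4deg -6.171
```

View pics/w6b.png

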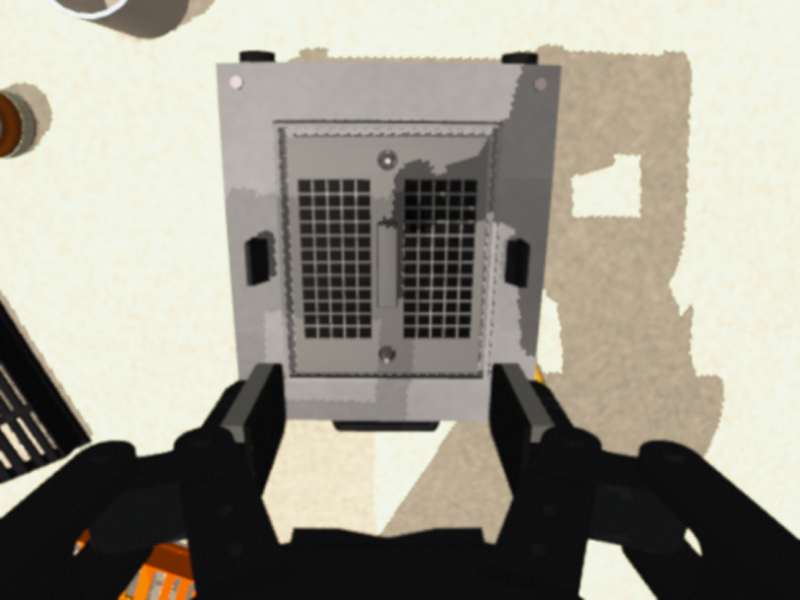

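The filter lies flat inside the collar, with both pins through their holes at (387,159) and (387,354). Moving on to the grille.

```bash
python3 - <<'E'
from h import *
s=load('w6')
print(fitrect(s,[(277,123),(499,125),(482,377),(290,377)],[[.0795,.0645],[.0795,-.0645],[-.0795,-.0645],[-.0795,.0645]],.11,-.28))
print(fitrect(s,[(387,159),(387,354)],[[.06,0],[-.06,0]],.12,-.28))
E
```

```text
(array([ 0.54300508, -0.04954814, -0.28766499]), [[0.001, 0.0011], [0.0005, -0.0014], [-0.0017, -0.0017], [0.0002, 0.0019]])
(array([ 0.54356227, -0.04972636, -0.28109497]), [[0.0013, -0.0004], [-0.0013, 0.0004]])
```

Request:
{"api": "send_rows", "payload": {"commands": "85 0 0 0 -.5;85 0 0 0 -.9;85 0 0 0 -.9;85 0 0 0 -.9;85 0 0 0 -.9;85 0 0 0 -.9;85 0 0 0 -.9;85 0 0 0 -.27;85 .06 -.9 0 0;85 .06 -.95 0 0;85 .06 -.95 0 0;85 .06 -.95 0 0;85 .06 -.95 0 0;85 .06 -.95 0 0;85 .06 -.95 0 0;85 .06 -.95 0 0;85 .06 -.95 0 0;85 .06 -.95 0 0;85 .06 -.95 0 0"}}

```text
t: 15.7
tcp_pos: [0.5238, 0.1594, 0.2834]
tool_rot: [0.997, 0.074, -0.001, 0.0]
force: [-0.0, -0.3, 0.3]
finger_gap: 0.996
gripper_force: 0.0
```

Request:
{"api": "send_rows", "payload": {"commands": "85 .06 -.95 .1 0;85 .06 -.95 .3 0;85 .06 -.95 .3 0;85 .06 -.95 .3 0;85 .06 -.95 .3 0;85 .06 -.95 .3 0;85 .06 -.95 .3 0;85 .06 -.95 .3 0;85 .06 -.95 .3 0;85 .06 -.95 .3 0;85 .06 -.5 .3 0;85 0 -.3 0 0;85 0 0 0 0;85 0 0 0 0"}}

```text
t: 16.87
tcp_pos: [0.5069, 0.3637, 0.2224]
tool_rot: [0.997, 0.075, -0.0, 0.0]
force: [-0.4, 0.4, 0.2]
finger_gap: 0.996
gripper_force: 0.0
```

```bash
python3 - <<'E'
from h import *
go(.505,.363,.15)
s=snap('wrist','w7');i=cv2.imread('pics/w7.png'); cv2.imwrite('pics/w7b.png',cv2.resize(i,(800,600),interpolation=cv2.INTER_CUBIC))
E
```

```text
t 16.87 tcp [0.5069 0.3637 0.2224] yaw 0.1499 tilt [-0.0005 -0.0009] gap 0.996 dx,dy/20mm [-0.091  0.011] spin/4deg -0.002
```

View pics/w7b.png

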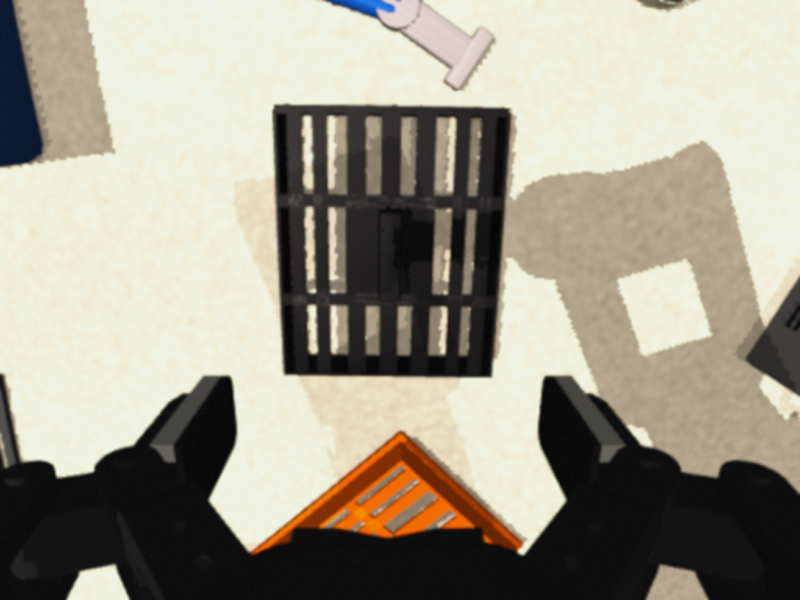

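Grille view: the flange corners are at (273,106), (511,108), (492,376) and (285,374). The rib top spans roughly x 379–403 and y 210–298.

```bash
python3 - <<'E'
from h import *
s=load('w7')
m=[[.091,.076],[.091,-.076],[-.091,-.076],[-.091,.076]]
for z in(0,.0055,.012): print(fitrect(s,[(273,106),(511,108),(492,376),(285,374)],m,z,.15))
r=[plane(s,u(*q),.05) for q in((379,210),(403,210),(403,298),(379,298))];print(np.round(r,4),np.mean(r,0))
E
```

```text
(array([0.50308667, 0.3606047 , 0.13925486]), [[-0.0041, -0.0023], [-0.005, 0.0012], [0.0043, 0.0023], [0.0047, -0.0012]])
(array([0.50422735, 0.3608136 , 0.1392547 ]), [[-0.0028, -0.0009], [-0.0034, 0.0002], [0.003, 0.0009], [0.0031, -0.0002]])
(array([0.50557543, 0.36106049, 0.13925484]), [[-0.0013, 0.0008], [-0.0014, -0.001], [0.0015, -0.0007], [0.0012, 0.001]])
[[0.5361 0.3726 0.05  ]
 [0.5382 0.3587 0.05  ]
 [0.4849 0.3502 0.05  ]
 [0.4827 0.3648 0.05  ]] [0.51047447 0.36159017 0.05      ]
```

Request:
{"api": "send_rows", "payload": {"commands": "85 0 .1 .6 .12;85 0 0 .9 0;85 0 0 .9 0;85 0 0 .6 0;85 0 0 0 0;85 0 0 0 0"}}

```text
t: 17.42
tcp_pos: [0.5073, 0.3615, 0.1625]
tool_rot: [0.998, 0.07, -0.0, 0.0]
force: [0.3, 0.2, -0.1]
finger_gap: 0.996
gripper_force: 0.0
```

```bash
python3 - <<'E'
from h import *
go(.507,.361,.141)
s=snap('wrist','w8');o=[]
for n,(x0,y0,w,h,f) in (('w7',(165,55,160,200,2.4)),('w8',(145,40,200,250,1.92))):
    i=cv2.imread(f'pics/{n}.png')[y0:y0+h,x0:x0+w].astype(float)
    i=np.clip(255*(np.clip(i-5,0,None)/120)**.5,0,255).astype(np.uint8)
    o.append(cv2.resize(i,(384,480),interpolation=cv2.INTER_CUBIC))
cv2.imwrite('pics/gr.png',np.hstack(o))
E
```

```text
t 17.42 tcp [0.5073 0.3615 0.1625] yaw 0.1407 tilt [-0.001  -0.0006] gap 0.996 dx,dy/20mm [-0.009  0.02 ] spin/4deg -0.004
```

View pics/gr.png

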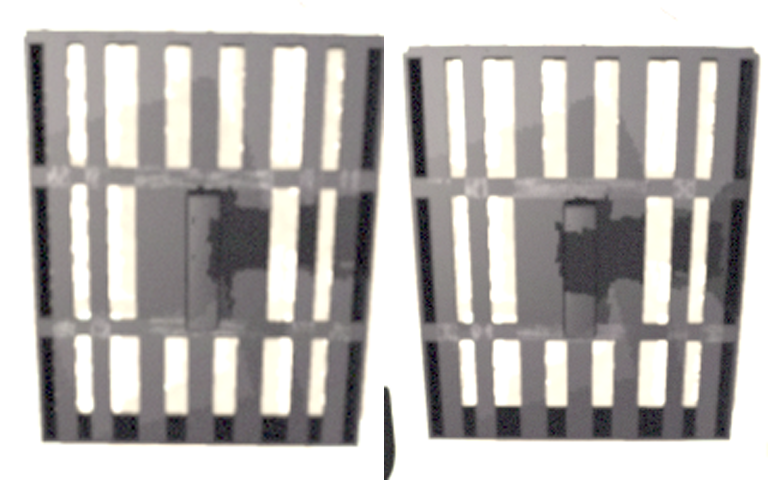

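The enhanced crops show the grille's rib at x 189–217, y 196–330 in the left view and x 565–596, y 207–335 in the right.

```bash
python3 - <<'E'
from h import *
a,b=load('w7'),load('w8')
L=lambda x,y:((x+.5)/2.4-.5+165,(y+.5)/2.4-.5+55)
Q=lambda x,y:((x-384+.5)/1.92-.5+145,(y+.5)/1.92-.5+40)
for n,p,q in [('c',(203,263),(580.5,271)),('+',(203,196),(580.5,207)),('-',(203,330),(580.5,335))]:
    print(n,tri([(a,L(*p)),(b,Q(*q))])[0].round(4),plane(a,L(*p),.05).round(4),plane(b,Q(*q),.05).round(4))
for z in(.03,.032):
    r=[plane(b,Q(*p),z)[:2] for p in((405,58),(757,58),(727,437),(430,437))];r2=[plane(a,L(*p),z)[:2] for p in((28,38),(384,42),(356,444),(43,440))]
    for r in(np.array(r),np.array(r2)): print(z,r.mean(0).round(4),np.linalg.norm(r[0]-r[1]),np.linalg.norm(r[2]-r[3]),np.linalg.norm(r[0]-r[3]),np.linalg.norm(r[1]-r[2]),np.arctan2(*(r[0]-r[3])[::-1]),np.arctan2(*(r[1]-r[2])[::-1]))
E
```

```text
c [0.5069 0.3617 0.04  ] [0.5092 0.3621 0.05  ] [0.5097 0.362  0.05  ]
+ [0.5344 0.3657 0.0451] [0.5351 0.3661 0.05  ] [0.5352 0.3656 0.05  ]
- [0.4794 0.3576 0.0415] [0.482 0.358 0.05 ] [0.4827 0.3582 0.05  ]
0.03 [0.5076 0.3621] 0.14039699004008252 0.13995083236095332 0.16938118477657815 0.16935421026811012 0.13455573380602187 0.13192025825096165
0.03 [0.5084 0.362 ] 0.13898629708845844 0.14007516693166822 0.17087607383514275 0.17141597167619962 0.13190468923765175 0.13827416263051545
0.032 [0.5082 0.3622] 0.1393437990528953 0.13890098823502275 0.16811056824017745 0.16808379608155463 0.13455573380602223 0.13192025825096163
0.032 [0.5088 0.3621] 0.13813496932716532 0.13921716955512978 0.1698294127725487 0.170366003596799 0.13190468923765158 0.13827416263051556
```

Request:
{"api": "send_rows", "payload": {"commands": "85 .05 -.02 .5 .05;85 0 0 1 0;85 0 0 1 0;85 0 0 1 0;85 0 0 1 0;85 0 0 .8 0;85 0 0 .4 0;85 0 0 .2 0;85 0 0 0 0;85 0 0 0 0", "grip_force": 110}}

```text
t: 18.3
tcp_pos: [0.5088, 0.3631, 0.0454]
tool_rot: [0.998, 0.069, 0.001, -0.0]
force: [0.7, 0.5, -0.6]
finger_gap: 0.995
gripper_force: 0.0
```

Request:
{"api": "send_rows", "payload": {"commands": "40 0 0 0 0;20 0 0 0 0;0 0 0 0 0;0 0 0 0 0;0 0 0 0 0;0 0 0 0 0;0 0 0 0 0;0 0 0 0 0"}}

```text
t: 18.97
tcp_pos: [0.5084, 0.3629, 0.0454]
tool_rot: [0.998, 0.069, 0.0, -0.0]
force: [-0.4, -1.1, 5.1]
finger_gap: 0.128
gripper_force: 108.8
```

Request:
{"api": "send_rows", "payload": {"commands": "0 0 0 -.2 0;0 0 0 -.5 0;0 0 0 -.9 0;0 0 0 -1 0;0 0 0 -1 0;0 0 0 -1 0;0 0 0 -1 0;0 0 0 -1 0;0 0 0 -1 0;0 0 0 -1 0;0 0 0 -1 0;0 0 0 -.8 0;0 0 0 -.4 0;0 0 0 0 0;0 0 0 0 0"}}

```text
t: 20.22
tcp_pos: [0.5078, 0.3626, 0.2606]
tool_rot: [0.998, 0.069, -0.0, 0.0]
force: [-1.0, -0.0, -1.9]
finger_gap: 0.128
gripper_force: 108.0
```

```bash
python3 - <<'E'
from h import *
go(.5422,-.0495,-.281)
E
```

```text
t 20.22 tcp [0.5078 0.3626 0.2606] yaw 0.138 tilt [-0.0003 -0.0001] gap 0.128 dx,dy/20mm [-1.126 20.644] spin/4deg 6.002
```

Request:
{"api": "send_rows", "payload": {"commands": "0 -.05 .4 0 0;0 -.05 .8 0 0;0 -.05 .95 0 0;0 -.05 .95 0 0;0 -.05 .95 0 0;0 -.05 .95 0 0;0 -.05 .95 0 0;0 -.05 .95 0 0;0 -.05 .95 0 0;0 -.05 .95 0 0;0 -.05 .95 0 0;0 -.05 .95 0 0;0 -.05 .95 0 0;0 -.05 .95 0 0;0 -.05 .95 0 0;0 -.05 .95 0 0;0 -.05 .95 0 0;0 -.05 .95 0 0;0 -.05 .95 0 0;0 -.05 .95 0 0"}}

```text
t: 21.88
tcp_pos: [0.5373, -0.0046, 0.2596]
tool_rot: [0.998, 0.069, -0.001, -0.0]
force: [-0.1, -0.3, -2.0]
finger_gap: 0.125
gripper_force: 108.0
```

Request:
{"api": "send_rows", "payload": {"commands": "0 -.05 .95 0 0;0 -.05 .8 0 0;0 0 .4 0 0;0 0 0 0 .5;0 0 0 0 .8;0 0 0 0 .8;0 0 0 0 .8;0 0 0 0 .8;0 0 0 0 .8;0 0 0 0 .8;0 0 0 0 .5;0 0 0 0 .2;0 0 0 0 0;0 0 0 0 0"}}

```text
t: 23.05
tcp_pos: [0.5422, -0.0455, 0.2603]
tool_rot: [0.99, -0.14, -0.0, -0.0]
force: [0.3, -0.6, -0.9]
finger_gap: 0.124
gripper_force: 108.0
```

```bash
python3 - <<'E'
from h import *
go(.5422,-.0495,-.281)
s=snap('wrist','w9');a=cv2.imread('pics/w9.png')
i=np.clip(255*(np.clip(a.astype(float)-3,0,None)/200)**.5,0,255).astype(np.uint8)
cv2.imwrite('pics/w9b.png',cv2.resize(i,(800,600),interpolation=cv2.INTER_CUBIC))
E
```

```text
t 23.05 tcp [ 0.5422 -0.0455  0.2603] yaw -0.2803 tilt [-0.001   0.0003] gap 0.124 dx,dy/20mm [0.07  0.192] spin/4deg 0.01
```

View pics/w9b.png

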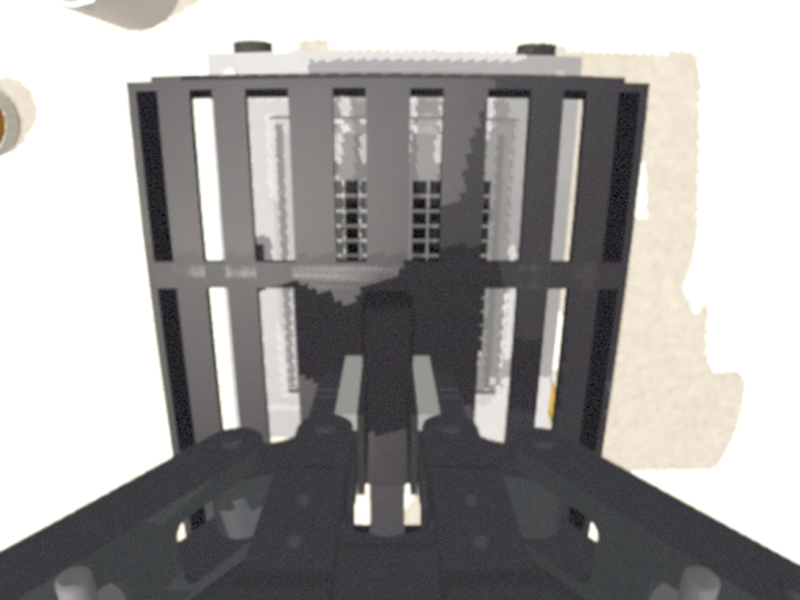

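The held grille is level and symmetric. The deck corners are at (130,86) and (648,86), the flange edge runs from (153,78) to (624,78), and the collar below is seen parallel to it.

```bash
python3 - <<'E'
from h import *
s=load('w9');c,sn=np.cos(-.281),np.sin(-.281);A=np.array([[c,sn],[-sn,c]])
for n,p,z in [('deck',(130,86),.2459),('deck',(648,86),.2459),('fl',(153,78),.2204),('fl',(624,78),.2204)]:
    print(n,'rel TCP',(A@(plane(s,u(*p),z)[:2]-[.5422,-.0455])).round(4))
E
```

```text
deck rel TCP [0.0858 0.0702]
deck rel TCP [ 0.0859 -0.0718]
fl rel TCP [0.0906 0.0744]
fl rel TCP [ 0.0907 -0.0759]
```

Request:
{"api": "send_rows", "payload": {"commands": "0 .06 .17 .3 0;0 0 0 .7 0;0 0 0 .8 0;0 0 0 .8 0;0 0 0 .8 0;0 0 0 .5 0;0 0 0 .3 0;0 0 0 0 0;0 0 0 0 0"}}

```text
t: 23.85
tcp_pos: [0.5431, -0.0491, 0.1767]
tool_rot: [0.99, -0.14, 0.0, 0.0]
force: [0.3, 0.3, -1.8]
finger_gap: 0.13
gripper_force: 108.0
```

```bash
python3 - <<'E'
from h import *
go(.5422,-.0490,-.281);print(readout.sense()['force'])
E
```

```text
t 23.85 tcp [ 0.5431 -0.0491  0.1767] yaw -0.2808 tilt [ 0.0001 -0.    ] gap 0.13 dx,dy/20mm [-0.046  0.005] spin/4deg 0.003
[ 0.29678882  0.32490662 -1.77798149]
```

Request:
{"api": "send_rows", "payload": {"commands": "0 -.02 0 .2 0;0 0 0 .2 0;0 0 0 .15 0;0 0 0 .15 0;0 0 0 0 0"}}

```text
t: 24.27
tcp_pos: [0.5421, -0.0488, 0.1622]
tool_rot: [0.99, -0.14, -0.0, -0.0]
force: [-0.5, 0.1, -0.9]
finger_gap: 0.128
gripper_force: 108.0
```

Request:
{"api": "send_rows", "payload": {"commands": "0 0 0 .1 0;0 0 0 .1 0;0 0 0 .1 0;0 0 0 0 0"}}

```text
t: 24.6
tcp_pos: [0.543, -0.049, 0.1569]
tool_rot: [0.99, -0.14, 0.001, 0.0]
force: [1.0, -0.5, -0.8]
finger_gap: 0.125
gripper_force: 108.2
```

Request:
{"api": "send_rows", "payload": {"commands": "0 0 0 .07 0;0 0 0 .07 0;0 0 0 0 0"}}

```text
t: 24.85
tcp_pos: [0.5435, -0.0491, 0.1552]
tool_rot: [0.99, -0.14, 0.001, 0.0]
force: [-0.3, 0.3, 5.5]
finger_gap: 0.128
gripper_force: 109.1
```

Request:
{"api": "send_rows", "payload": {"commands": "0 0 0 .07 0;0 0 0 .07 0;0 0 0 0 0"}}

```text
t: 25.1
tcp_pos: [0.5434, -0.0491, 0.1516]
tool_rot: [0.99, -0.14, 0.001, 0.0]
force: [0.8, -0.5, 1.6]
finger_gap: 0.125
gripper_force: 108.4
```

Request:
{"api": "send_rows", "payload": {"commands": "0 0 0 .1 0;0 0 0 .1 0;0 0 0 0 0"}}

```text
t: 25.35
tcp_pos: [0.5415, -0.0486, 0.1461]
tool_rot: [0.99, -0.14, -0.001, -0.0]
force: [-0.6, 0.5, -1.7]
finger_gap: 0.126
gripper_force: 108.2
```

Request:
{"api": "send_rows", "payload": {"commands": "0 0 0 .06 0;0 0 0 .06 0;0 0 0 0 0"}}

```text
t: 25.6
tcp_pos: [0.5415, -0.0486, 0.1453]
tool_rot: [0.99, -0.14, -0.001, -0.0]
force: [-3.0, 0.2, 8.1]
finger_gap: 0.125
gripper_force: 109.5
```

Request:
{"api": "send_rows", "payload": {"commands": "0 0 0 .03 0;0 0 0 0 0;0 0 0 0 0;0 0 0 0 0;0 0 0 0 0"}}

```text
t: 26.02
tcp_pos: [0.5415, -0.0486, 0.1453]
tool_rot: [0.99, -0.14, -0.001, -0.0]
force: [-3.4, 0.0, 12.2]
finger_gap: 0.13
gripper_force: 110.1
```

```bash
python3 - <<'E'
from h import *
go(.5422,-.0490,-.281);print(readout.sense()['force'])
# compare appearance: clip hooks relative to upright, in the top view (numbers only)
T=snap('top','t9');S=snap('scene','s9')
seat=np.array([.5422,-.0495,.1]);c,sn=np.cos(-.281),np.sin(-.281);B=np.array([[c,-sn,0],[sn,c,0],[0,0,1]])
for n,s,o in(('t',T,load('top0')),('s',S,load('scene0'))):
  for y in(.082,-.082):
    p=proj(s,seat+B@np.array([0,y,.019]))[0];x,yy=p.round().astype(int)
    f=lambda q:np.asarray(q['pixels'])[yy-3:yy+4,x-5:x+6].mean(2).astype(int)
    print(n,y,p.round(1));print(f(s)[3].tolist(),'before',f(o)[3].tolist())
E
```

```text
t 26.02 tcp [ 0.5415 -0.0486  0.1453] yaw -0.2805 tilt [-0.0016  0.0003] gap 0.13 dx,dy/20mm [0.05  0.009] spin/4deg 0.007
[-3.41233258  0.0316708  12.24276163]
t 0.082 [251.5 171. ]
[93, 88, 82, 69, 45, 16, 19, 37, 45, 46, 47] before [89, 91, 88, 75, 47, 18, 4, 16, 47, 73, 74]
t -0.082 [311.9 186.7]
[26, 38, 46, 48, 47, 47, 46, 47, 46, 49, 64] before [63, 34, 13, 12, 23, 40, 58, 78, 87, 89, 89]
s 0.082 [258.9 201.6]
[6, 4, 4, 3, 9, 25, 46, 59, 63, 67, 72] before [56, 54, 37, 16, 12, 30, 56, 74, 78, 78, 78]
s -0.082 [195.  197.3]
[84, 78, 53, 37, 25, 12, 5, 3, 3, 3, 4] before [98, 97, 85, 71, 51, 23, 10, 12, 32, 55, 70]
```

The grille passed the clip peak at about 9.8 mm, then the force fell away. It landed at the expected height (TCP 0.1453 against a predicted 0.1454) and is holding a steady 12 N push. Handing in.

```bash
python3 -c "
from station import sign_off
print(sign_off())"
```

```text
the job is handed in; nothing more can be done
None
```

I handed the job in at 26 s: the filter is seated over both pins, and the arm is still pressing the grille down with about 12 N. That the clips are back over the flange I infer from the force drop and landing height, since the final pictures were too coarse to show it, and sign-off returned no verdict.

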